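# Knock a glued ship funnel out of its jig and stand it in the drying rack

## Task

The glued wooden ship funnel is stuck down inside its grey gluing jig: lift the jig's knockout by its black knob all the way up so that the rod pushes the funnel up out of the cavity, take the funnel and stand it end-down in the empty well of the drying rack, dark band up as it comes, and then push the knockout back fully down so the jig is ready for the next one. Do not disturb the finished funnel in the rack or the other loose things on the desk.

Things in the scene. Friction and masses are not known exactly. Their poses are not given: they have to be found in the camera images.
- jig: grey plastic gluing jig fixed to the desk, a bridge-like block 80 x 80 mm and 164 mm tall on two side walls. Its origin is at desk level under the centre of the block, z up. In its top is a vertical round cavity, 34 mm in diameter and 84 mm deep (floor 80 mm above the desk) with a 26 mm hole in its floor for the knockout rod. The black knob of the knockout stands 95 mm from the cavity axis on the jig's -x side. The jig does not move.
- jig_mouth (a point): centre of the cavity's mouth, on the jig's top face, 164 mm above the desk
- knockout (a joint): height in m of the jig's steel knockout above its home position: 0 is fully down, 0.05 fully up. It is one stiff piece that only slides vertically: a rod under the cavity, a crossbar under the jig and an upright post with a black knob outside it. Lifting it takes about 8.5 N and pushing it down about 4 N, plus 20 N per m/s; it stays where it is left. Raised fully, the rod's flat head carries the funnel 49 mm up from the cavity floor.
- knob (a point): centre of the knockout's black knob, a round upright cylinder 30 mm in diameter and 30 mm tall on a 12 mm post; 130 mm above the desk when the knockout is down, 180 mm when it is up. It is 55 mm from the jig's nearest face
- funnel: the funnel to be ejected: solid round plywood cylinder, 32 mm in diameter and 80 mm long, about 50 g, standing upright in the jig. Origin at the centre of its lower end, z along its axis towards the end with a dark band. At the start its top is 4 mm below the jig's top face; with the knockout fully up it stands about 45 mm proud of it.
- rack: plywood drying rack fixed to the desk, a block 66 (x) x 140 (y) x 46 mm tall with two round wells 37 mm in diameter and 36 mm deep, 74 mm apart along its y axis. Origin at desk level under its centre. The well on its +y side is empty, the other holds the finished funnel. It does not move.
- well (a point): centre of the floor of the empty well, 10 mm above the desk and 36 mm below the rack's top face
- spare_funnel: finished funnel of the same shape, loose, standing upright in the other well; origin at the centre of its lower end
- mouse: black computer mouse 100 x 58 x 33 mm, loose on the desk between jig and rack; origin under its centre
- glue: white bottle, 44 mm in diameter and 115 mm tall, loose; origin under its centre
- mug: white mug, 80 mm wide and 90 mm tall, loose; origin under its centre
- screwdriver: screwdriver 180 mm long lying on the desk, loose; origin under the middle of its length
- powerbank: white slab 140 x 70 x 16 mm lying on the desk, loose; origin under its centre
- spool: wooden thread spool, 56 mm in diameter and 45 mm tall, standing, loose; origin under its centre
Things that resemble listed ones, but are neither listed nor needed, are in the scene too. Leave any blue look-alike of the funnel alone.

How it is judged (in metres and radians):
On the way, in this order (a step that is already met when the one before it is completed fails the run):
1. the knockout is raised fully and the funnel stands proud of the jig, still in line with the cavity (value of joint knockout above 0.044 m and z of funnel in the frame of jig above 0.12 m and horizontal distance between funnel and jig_mouth below 0.008 m), for 0.2 s.
2. the funnel stands end-down in the empty well of the rack, let go (horizontal distance between funnel and well below 0.008 m and z of funnel in the frame of well below 0.005 m and angle between funnel's own z axis and vertical below 0.25 rad and contact force between funnel and the fingers below 0.1 N), for 0.2 s.
At the end, for the whole second after the job is handed in: The funnel stands at rest on the floor of the rack's empty well (lower end within 8 mm of the well's centre and 5 mm of its floor, dark band up, leaning less than 0.25 rad), and the knockout is back down to within 5 mm of its home position (value of joint knockout below 0.005 m and horizontal distance between funnel and well below 0.008 m and z of funnel in the frame of well below 0.005 m and angle between funnel's own z axis and vertical below 0.25 rad and linear speed of funnel below 0.02 m/s); the robot touches nothing.
It fails at once if the finished funnel is pulled out of its well or shifted by more than 15 mm (distance of spare_funnel from where it was at the start of the episode above 0.015 m).
It fails at once if another loose thing on the desk is shifted by more than 30 mm (distance of any of mouse, glue, mug, screwdriver, powerbank, spool from where it was at the start of the episode above 0.03 m).
It also fails if it takes over 64 s, if anything falls off the work surface, if the arm or the gripper's body presses on something with over 40 N, if the wrist force passes 120 N, or if a joint passes its speed limit or range.

## Robot

A 6-joint arm with a two-finger parallel gripper is mounted at the origin on the work surface. World frame = base frame: x ahead of the robot, y to its left, z up, the work surface at z = 0. Lengths are in mm, angles in rad, forces in N, time in s.
With the tool pointing down it reaches from about 325 to 775 mm from the base axis. Payload 5.5 kg.
Tool frame: the origin (TCP) lies midway between the tips of the shut fingers; the grasp point (between the pads) lies 19 mm behind it (arm.grasp_offset is the distance from the TCP to the grasp point, in mm); z points along the fingers, y is the direction in which the jaws open and shut (so a half turn about z gives the same grasp; the last joint's range is limited). The gripper opens to 85 mm and grips with 20 to 120 N. Pads are 22 mm wide; open, the fingers measure 114 mm over their backs; the gripper's body (76 mm by 85 mm) begins 54 mm behind the grasp point. The pads swing forward as they close: fully open they stand 13 mm farther back than shut.
Start: joints at [1.144, 0.091, 1.231, -0, 1.82, -0.057], TCP at [216.863, 559.452, 231.275] pointing down, gripper open.
Joint ranges: [-2.87, 2.87], [-0.86, 2.18], [0.17, 2.46], [-1.51, 4.65], [0.06, 2.69], [-2.65, 2.65]. Speed limits (rad/s): [2.57, 2.57, 3.01, 3.14, 3.14, 3.14].

## Interface

Orientations are given as a 3x3 rotation matrix whose columns are the frame's x, y, z axes.
In Python, from bench import arm gives the robot as it stands. The module is installed in compiled form; this text tells all that it offers.
- The arm moves only by the tool send_rows, never from a script. Its arguments are lists of equal length, an entry for each row: "rot": the turn, a rotation vector about the tool's x, y, z in rad, a list of three; "offset": the shift along the tool's x, y, z in m, a list of three; "hand": the closure, from -1 (fully open) to 1 (shut). In form: {"rot": [[rx, ry, rz], ...], "offset": [[tx, ty, tz], ...], "hand": [hand, ...]}. A call has exactly 5 rows; each row shifts and turns the commanded pose from where the row before left it, along the tool's axes as they then stand; what a row does not reach is not made up. A row lasts 1/8 s, in which the tool goes at most 62.5 mm and 10.7 degrees, less where a joint would pass 70% of its speed; a pose out of reach is approached as far as the arm can. A call with a gripper value outside its range is refused whole. The fingers move at their own pace and stop on an object; the grip force is fixed at half the most. Time passes only in rows, so rows that do not move let the fingers close, or fill a call up. It gives the time, the measured TCP pose, the force and the opening at its end, in the units of the state.
- arm.sense(): the state, without advancing time (a new reading comes with each control period).
- arm.get_image(name): name is "side" or "top" or "wrist"; returns a dict with "image" (420x560x3 uint8, red, green, blue), "fovy" (degrees; the focal length in pixels is half the picture's height over the tangent of half this angle, whatever the lens; pixels are square), "cx", "cy" (the principal point, pixels), "R" (3x3) and "t" (3): a world point X has camera coordinates R X + t. Camera axes: x right, y down, z forward; pixel columns grow to the right and rows downward; lengths in mm; the calibration is good to about 2 mm. The wrist camera is an equidistant fisheye: a pixel r from the principal point sees the ray r / f radians off the axis. A picture is of the moment at which its call begins. There is no depth.
- arm.finish_job(): hands the job in, once; it reports no verdict.
The state is a dict: "t": time; "joint_positions": joint angles; "joint_velocities": joint speeds; "effort": joint torques, N m; "position": TCP position; "tcp_rot": TCP orientation; "force": force on the tool from outside, world axes, zero at the start; "torque": the same for the moment, N m; "width": opening from 0.0 (shut) to 1.0 (fully open).
Only numpy, scipy, OpenCV 4.12 (cv2) and the standard library are available. Lean on these libraries where they do the work, as an engineer would, in place of code of your own. Each camera call takes 0.05 s, during which the arm holds its last target.

## Working session

There is one attempt and no reset: what is moved stays moved. The work goes in short steps, Python scripts to look and compute and a tool call to move; the robot and the scene stay as the last step left them, time stands still between calls to the robot, and variables do not carry over. Pictures are saved under pics/ and viewed, and the job is handed in when it is done.

Besides the shell and the picture viewer there is one more tool, called after ">>>" by a JSON object that holds its "op" and its "data". send_rows: Moves the arm, as the interface text tells. Its arguments: {"type":"object","properties":{"rot":{"type":"array","items":{"type":"array","items":{"type":"number"}}},"offset":{"type":"array","items":{"type":"array","items":{"type":"number"}}},"hand":{"type":"array","items":{"type":"number"}}},"required":["rot","offset","hand"]}

```bash
mkdir -p pics; cat > h.py <<'E'
import numpy as np, cv2
from bench import arm
def snap(n,f):
    d=arm.get_image(n); cv2.imwrite('pics/'+f,cv2.cvtColor(d['image'],cv2.COLOR_RGB2BGR)); return d
E
python3 - <<'E'
from h import *
import pickle
np.set_printoptions(precision=4,suppress=True)
for n in ['side','top','wrist']:
    d=snap(n,n+'0.png'); pickle.dump(d,open(n+'0.pkl','wb'))
    print(n,d['fovy'],d['cx'],d['cy'],d['R'].tolist(),d['t'])
s=arm.sense(); print(s)
E
```

```text
side 47.60372721138682 286.4041578000283 209.04911465791568 [[0.788243705688725, -0.6153550777570371, 0.0031604937490225153], [-0.4583652728311642, -0.5905577277036073, -0.664185852688812], [0.41057659103329214, 0.5220916572099029, -0.7475608098123507]] [-467.6286  395.204   982.237 ]
top 48.413301956064714 271.34859753198117 210.50235889192479 [[0.019891998022168757, -0.9995195111091629, -0.02377089242721283], [-0.9954725270158054, -0.017589999675319455, -0.09340792187062448], [0.09294491041177275, 0.025521340551043766, -0.9953441137641921]] [  64.2445  602.598  1114.2641]
wrist 65.70646984690485 276.8824613173149 209.0066307734366 [[0.36054435995504996, 0.9327420367276457, -0.00023963674354945768], [0.8865275525366895, -0.3426006118656686, 0.3109561373290111], [0.2899597611702575, -0.11232592608313957, -0.9504242332935616]] [-600.6897  -40.9681  378.0026]
{'t': 0.15, 'joint_positions': array([ 1.1443,  0.0917,  1.2316,  0.    ,  1.8198, -0.0567]), 'joint_velocities': array([ 0.0019, -0.0021, -0.0043, -0.0004,  0.0009, -0.0004]), 'effort': array([  0.0035, -45.9367, -41.8528,   0.    ,   0.0095,  -0.0001]), 'position': array([216.7925, 559.2443, 230.3856]), 'tcp_rot': array([[-0.9324,  0.3615, -0.0006],
       [ 0.3615,  0.9324, -0.0014],
       [ 0.0001, -0.0015, -1.    ]]), 'force': array([ 0.7459, -0.1761, -0.6307]), 'torque': array([ 0.0482, -0.0247,  0.0185]), 'width': 0.9981379423867894}
```

View pics/side0.png

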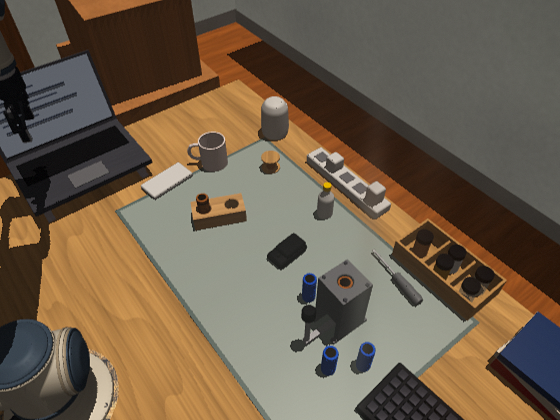

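View pics/top0.png

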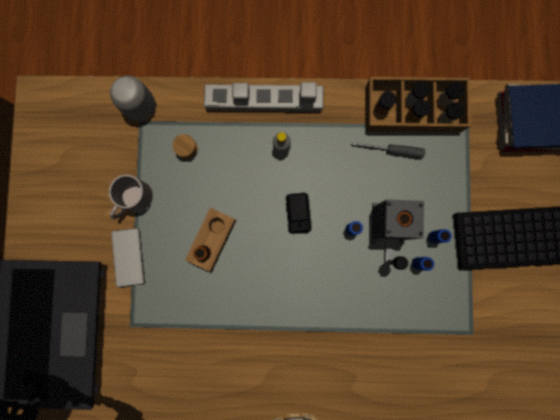

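View pics/wrist0.png

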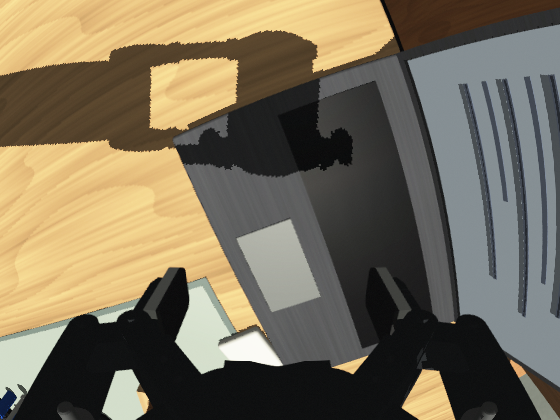

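The side view shows the grey jig at (343,300), its black knob at (308,313), three blue look-alikes at (309,287), (330,360) and (366,356), the rack at (218,210) and the mouse at (287,250). The dark funnels in the box at (450,265) and the finished funnel at (203,203) also look like the one I want. The one I want is in the jig mouth, at side (345,283) and top (405,218). Next I'll check it in close crops.

```bash
python3 - <<'E'
import cv2,numpy as np
a=cv2.imread('pics/top0.png');b=cv2.imread('pics/side0.png')
def c(im,x,y,w,h,k): return cv2.resize(im[y:y+h,x:x+w],None,fx=k,fy=k,interpolation=cv2.INTER_CUBIC)
cv2.imwrite('pics/c1.png',c(a,340,185,130,98,6))
cv2.imwrite('pics/c2.png',c(b,280,250,120,90+40,4.6))
cv2.imwrite('pics/c3.png',np.hstack([c(a,180,200,65,80,6),c(b,180,180,66,80,6)]))
E
```

```text
(no output)
```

View pics/c1.png

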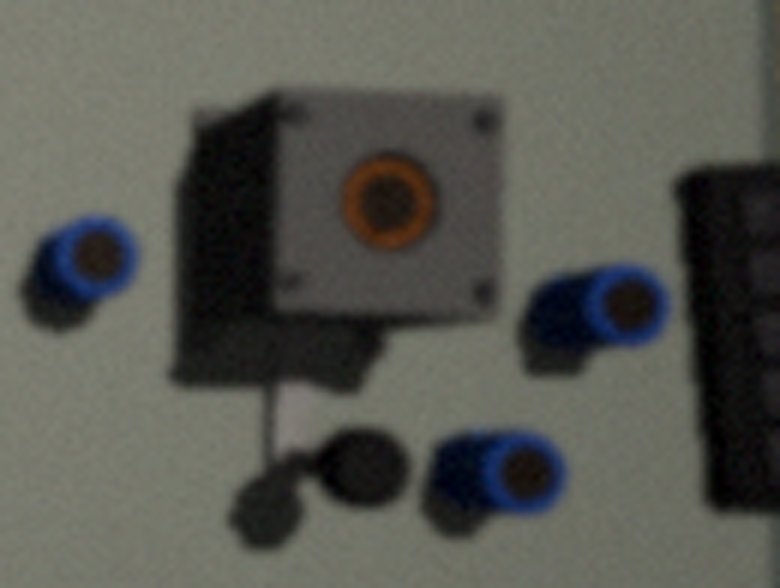

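View pics/c2.png

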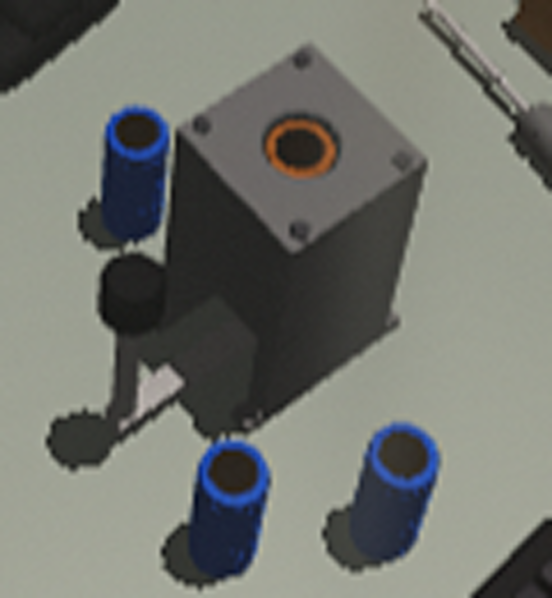

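View pics/c3.png

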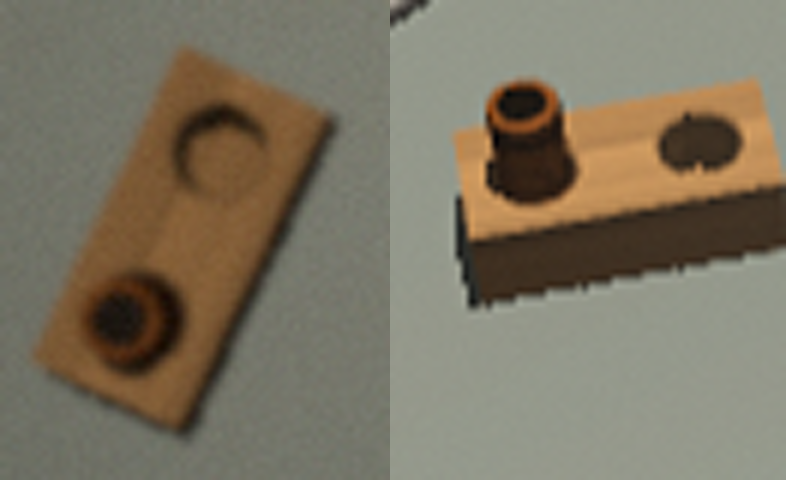

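```bash
cat >> h.py <<'E'
import pickle
from scipy.optimize import least_squares
def proj(d,X):
    c=np.atleast_2d(X)@np.array(d['R']).T+d['t']; f=210/np.tan(np.radians(d['fovy']/2))
    return np.c_[f*c[:,0]/c[:,2]+d['cx'],f*c[:,1]/c[:,2]+d['cy']]
def unproj(d,u,v,z):
    f=210/np.tan(np.radians(d['fovy']/2)); R=np.array(d['R']); r=R.T@np.array([(u-d['cx'])/f,(v-d['cy'])/f,1]); o=-R.T@d['t']
    return o+r*(z-o[2])/r[2]
def P(p,L):
    L=np.array(L,float); c,s=np.cos(p[2]),np.sin(p[2])
    return np.c_[p[0]+c*L[:,0]-s*L[:,1],p[1]+s*L[:,0]+c*L[:,1],L[:,2]]
E
cat > fit.py <<'E'
from h import *
np.set_printoptions(precision=2,suppress=True)
S=pickle.load(open('side0.pkl','rb'));T=pickle.load(open('top0.pkl','rb'))
def t(a,k,ox,oy): return (np.array(a,float)+.5)/k-.5+[ox,oy]
# world x up in top view, y left
jl=[[40,40,164],[40,-40,164],[-40,-40,164],[-40,40,164],[0,0,164],[-95,0,130]]
jT=t([[276,90],[503,98],[497,318],[272,312],[390,200],[360,466]],6,340,185)
jS=t([[308,43],[427,162],[298,250],[178,128],[302,147],[132,295]],4.6,280,250)
rl=[[33,70,46],[33,-70,46],[-33,-70,46],[-33,70,46],[0,37,46]]
rT=t([[180,45],[333,118],[183,432],[35,358],[221,155]],6,180,200)
rS=np.array([[190.8,202],[241.7,193.2],[245.8,211],[193.3,220],[231.7,203.8]])
def fit(L,a,b,p0,nm):
    f=lambda p:np.r_[(proj(T,P(p,L))-a).ravel(),(proj(S,P(p,L))-b).ravel()]
    r=least_squares(f,p0); print(nm,r.x); print(f(r.x).reshape(-1,2)); return r.x
fit(jl,jT,jS,[550,-250,0],'jig')
for u,v in rT: print(unproj(T,u,v,46))
for u,v in rS: print('s',unproj(S,u,v,46))
E
python3 fit.py
```

```text
jig [ 577.73 -214.24   -0.02]
[[ 0.97 -0.89]
 [ 0.65 -0.84]
 [ 1.28 -0.2 ]
 [ 0.99 -0.67]
 [ 0.45  0.03]
 [ 0.81  0.07]
 [-0.47 -0.47]
 [-0.45 -0.89]
 [-1.69  0.45]
 [-1.07 -0.18]
 [-0.8  -0.99]
 [-0.38 -0.42]]
[605.36 224.78  46.  ]
[576.97 162.14  46.  ]
[450.58 218.58  46.  ]
[478.68 278.86  46.  ]
[561.26 206.82  46.  ]
s [480.59 276.79  46.  ]
s [608.09 219.46  46.  ]
s [579.71 158.72  46.  ]
s [453.16 217.17  46.  ]
s [564.42 203.39  46.  ]
```

The dark-topped orange funnel in the jig mouth, at top (404,218), is the right one. The blue ones stand on the desk and I'll leave them alone. Now I'll move above the knob.

>>> {"op": "send_rows", "data": {"rot": [[0, 0, -0.175], [0, 0, -0.175], [0, 0, 0], [0, 0, 0], [0, 0, 0]], "offset": [[0, 0, -0.035], [0, 0, -0.035], [-0.0166, -0.0482, 0], [-0.0166, -0.0482, 0], [-0.0166, -0.0482, 0]], "hand": [-1, -1, -1, -1, -1]}}

```text
t: 0.78
position: [264.0, 412.5, 300.8]
tcp_rot: [[-1.0, 0.019, -0.0], [0.019, 1.0, -0.001], [0.0, -0.001, -1.0]]
force: [0.9, 0.3, 0.4]
width: 1.003
```

>>> {"op": "send_rows", "data": {"rot": [[0, 0, 0], [0, 0, 0], [0, 0, 0], [0, 0, 0], [0, 0, 0]], "offset": [[-0.0166, -0.0482, 0], [-0.0166, -0.0482, 0], [-0.0166, -0.0482, 0], [-0.0166, -0.0482, 0], [-0.0166, -0.0482, 0]], "hand": [-1, -1, -1, -1, -1]}}

```text
t: 1.4
position: [342.1, 169.7, 301.1]
tcp_rot: [[-1.0, 0.019, 0.0], [0.019, 1.0, 0.0], [-0.0, 0.0, -1.0]]
force: [0.7, -0.4, 0.2]
width: 1.002
```

>>> {"op": "send_rows", "data": {"rot": [[0, 0, 0], [0, 0, 0], [0, 0, 0], [0, 0, 0], [0, 0, 0]], "offset": [[-0.0166, -0.0482, 0], [-0.0166, -0.0482, 0], [-0.0166, -0.0482, 0], [-0.0166, -0.0482, 0], [-0.0166, -0.0482, 0]], "hand": [-1, -1, -1, -1, -1]}}

```text
t: 2.02
position: [420.4, -73.0, 301.1]
tcp_rot: [[-1.0, 0.02, 0.0], [0.02, 1.0, 0.0], [-0.0, 0.0, -1.0]]
force: [1.3, 0.7, -0.1]
width: 1.001
```

>>> {"op": "send_rows", "data": {"rot": [[0, 0, 0], [0, 0, 0], [0, 0, 0], [0, 0, 0], [0, 0, 0]], "offset": [[-0.0218, -0.0459, 0], [-0.0218, -0.0459, 0], [-0.0218, -0.0459, 0], [0, 0, 0], [0, 0, 0]], "hand": [-1, -1, -1, -1, -1]}}

```text
t: 2.65
position: [482.7, -210.1, 300.9]
tcp_rot: [[-1.0, 0.02, -0.001], [0.02, 1.0, 0.001], [0.001, 0.001, -1.0]]
force: [0.1, 0.3, 0.2]
width: 1.002
```

```bash
python3 - <<'E'
from h import *
np.set_printoptions(precision=3,suppress=True)
d=snap('wrist','w1.png'); s=arm.sense(); print(s['position'],s['tcp_rot'],s['joint_positions'])
pickle.dump((d,s),open('w1.pkl','wb'))
R=np.array(d['R']);print('cam',-R.T@d['t'],R)
E
```

```text
[ 482.701 -209.632  301.48 ] [[-1.     0.019  0.   ]
 [ 0.019  1.     0.   ]
 [-0.     0.    -1.   ]] [-0.475 -0.081  1.278  0.     1.944 -2.026]
cam [ 403.918 -208.145  442.58 ] [[ 0.019  1.     0.002]
 [ 0.95  -0.019  0.311]
 [ 0.311 -0.004 -0.951]]
```

View pics/w1.png

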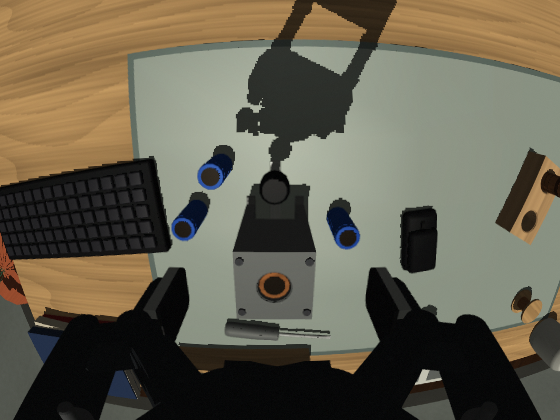

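```bash
python3 - <<'E'
import cv2
a=cv2.imread('pics/w1.png')
cv2.imwrite('pics/w1c.png',cv2.resize(a[165:325,215:335],None,fx=3.7,fy=3.7,interpolation=cv2.INTER_CUBIC))
E
cat >> h.py <<'E'
def wray(d,u,v):
    f=210/np.tan(np.radians(d['fovy']/2)); a=np.array([u-d['cx'],v-d['cy']]); r=np.hypot(*a); th=r/f
    c=np.r_[np.sin(th)*a/r,np.cos(th)]; R=np.array(d['R']); return -R.T@d['t'],R.T@c
def wun(d,u,v,z):
    o,r=wray(d,u,v); return o+r*(z-o[2])/r[2]
def wproj(d,X):
    c=np.atleast_2d(X)@np.array(d['R']).T+d['t']; f=210/np.tan(np.radians(d['fovy']/2))
    h=np.hypot(c[:,0],c[:,1]); th=np.arctan2(h,c[:,2]); return c[:,:2]/h[:,None]*th[:,None]*f+[d['cx'],d['cy']]
E
```

```text
(no output)
```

View pics/w1c.png

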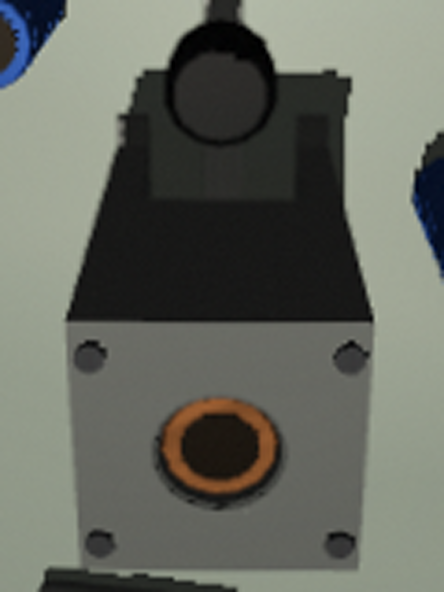

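```bash
python3 - <<'E'
from fit import *
d,s=pickle.load(open('w1.pkl','rb'))
w=t([[67,321],[372,320],[357,569],[79,569],[218.5,452],[221,97]],3.7,215,165)
L=[[-40,-40,164],[-40,40,164],[40,40,164],[40,-40,164],[0,0,164],[-95,0,145]]
f=lambda p:(wproj(d,P(p,L))-w).ravel()
r=least_squares(f,[577,-214,0]);print('wrist',r.x);print(f(r.x).reshape(-1,2))
print(P(r.x,[[-95,0,145]]),wun(d,*w[5],145),wun(d,*w[4],164))
for nm,a in(('T',jT),('S',jS)):
    g=lambda p:((proj(T if nm=='T' else S,P(p,jl))-a)).ravel()
    print(nm,least_squares(g,[577,-214,0]).x)
E
```

```text
jig [ 577.73 -214.24   -0.02]
[[ 0.97 -0.89]
 [ 0.65 -0.84]
 [ 1.28 -0.2 ]
 [ 0.99 -0.67]
 [ 0.45  0.03]
 [ 0.81  0.07]
 [-0.47 -0.47]
 [-0.45 -0.89]
 [-1.69  0.45]
 [-1.07 -0.18]
 [-0.8  -0.99]
 [-0.38 -0.42]]
[605.36 224.78  46.  ]
[576.97 162.14  46.  ]
[450.58 218.58  46.  ]
[478.68 278.86  46.  ]
[561.26 206.82  46.  ]
s [480.59 276.79  46.  ]
s [608.09 219.46  46.  ]
s [579.71 158.72  46.  ]
s [453.16 217.17  46.  ]
s [564.42 203.39  46.  ]
wrist [ 577.34 -214.02   -0.03]
[[-0.86 -0.25]
 [ 0.7   0.48]
 [ 0.21  0.25]
 [ 0.13 -0.18]
 [ 0.07  0.63]
 [-0.2  -0.69]]
[[ 482.37 -211.62  145.  ]] [ 483.05 -211.44  145.  ] [ 576.59 -214.08  164.  ]
T [ 576.81 -212.41   -0.02]
S [ 578.41 -216.     -0.02]
```

Views agree: the jig is at about (577.3, −214.1) with yaw −0.025, and the knob is at about (482.6, −211.8). I'll descend over it.

>>> {"op": "send_rows", "data": {"rot": [[0, 0, 0], [0, 0, 0], [0, 0, 0], [0, 0, 0], [0, 0, 0]], "offset": [[0, -0.0022, -0.0], [0, 0, 0.05], [0, 0, 0.05], [0, 0, 0.05], [0, 0, 0.0]], "hand": [-1, -1, -1, -1, -1]}}

```text
t: 3.32
position: [480.5, -210.6, 147.0]
tcp_rot: [[-1.0, 0.019, -0.007], [0.019, 1.0, 0.004], [0.007, 0.004, -1.0]]
force: [-1.1, -0.3, 0.5]
width: 0.998
```

```bash
python3 - <<'E'
from h import *
d=snap('side','s2.png'); s=arm.sense(); print(s['position'],s['force'])
a=cv2.imread('pics/s2.png');cv2.imwrite('pics/s2c.png',cv2.resize(a[220:390,230:420],None,fx=4,fy=3.5*4/3.5*0+4,interpolation=cv2.INTER_CUBIC)[:600,:800])
E
```

```text
[ 482.07783473 -211.538591    150.81166777] [ 0.65986209 -0.46628571 -0.21361899]
```

View pics/s2c.png

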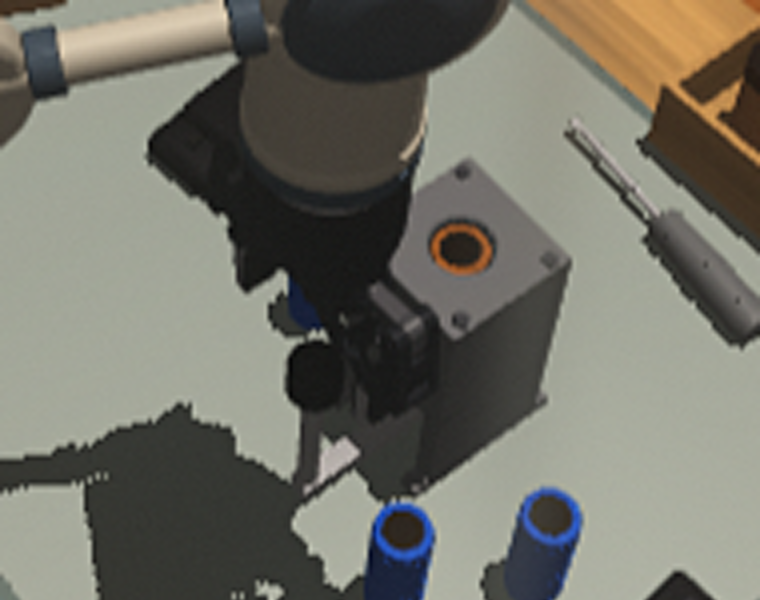

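The knob, at crop (315,375), lies between the fingers and below them, and the jig is clear of the gripper. I'll go down and close.

>>> {"op": "send_rows", "data": {"rot": [[0, 0, 0], [0, 0, 0], [0, 0, 0], [0, 0, 0], [0, 0, 0]], "offset": [[0, 0, 0.022], [0, 0, 0.02], [0, 0, 0], [0, 0, 0], [0, 0, 0]], "hand": [-1, -1, -1, 1, 1]}}

```text
t: 4.0
position: [483.4, -212.7, 110.6]
tcp_rot: [[-1.0, 0.02, 0.002], [0.02, 1.0, -0.001], [-0.002, -0.001, -1.0]]
force: [0.3, 0.1, 0.2]
width: 0.606
```

>>> {"op": "send_rows", "data": {"rot": [[0, 0, 0], [0, 0, 0], [0, 0, 0], [0, 0, 0], [0, 0, 0]], "offset": [[0, 0, 0], [0, 0, 0], [0, 0, 0], [0, 0, 0], [0, 0, 0]], "hand": [1, 1, 1, 1, 1]}}

```text
t: 4.62
position: [483.1, -212.6, 110.2]
tcp_rot: [[-1.0, 0.02, 0.001], [0.02, 1.0, -0.001], [-0.001, -0.001, -1.0]]
force: [-1.0, 0.5, 6.1]
width: 0.331
```

```bash
python3 - <<'E'
from h import *
d=snap('side','s3.png'); s=arm.sense(); print(s['position'],s['force'],s['width'])
a=cv2.imread('pics/s3.png');cv2.imwrite('pics/s3c.png',cv2.resize(a[220:370,230:420],None,fx=4,fy=4,interpolation=cv2.INTER_CUBIC))
E
```

```text
[ 483.11766475 -212.63865466  110.20447584] [-0.80814634  0.30203382  6.00099916] 0.3309569960339972
```

View pics/s3c.png

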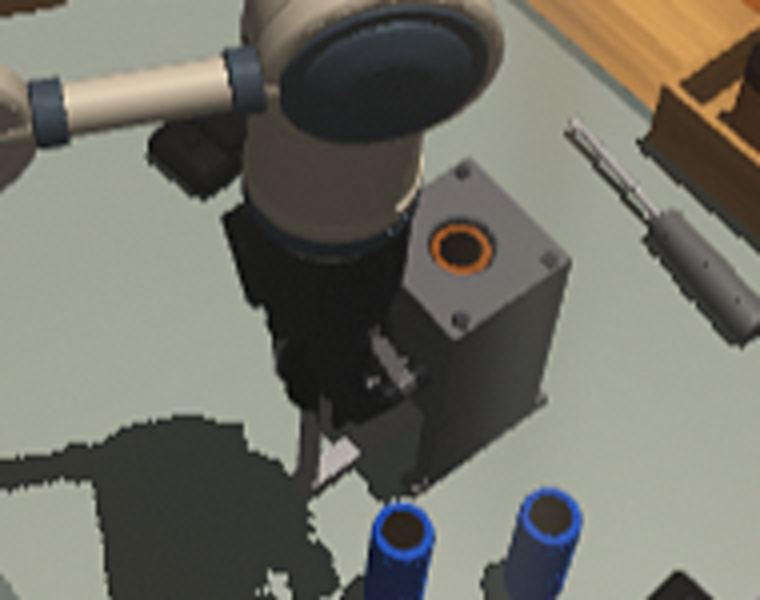

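The fingers stopped at about 28 mm, so the knob is held. I'll lift it.

>>> {"op": "send_rows", "data": {"rot": [[0, 0, 0], [0, 0, 0], [0, 0, 0], [0, 0, 0], [0, 0, 0]], "offset": [[0, 0, -0.008], [0, 0, -0.011], [0, 0, -0.011], [0, 0, -0.011], [0, 0, -0.008]], "hand": [1, 1, 1, 1, 1]}}

```text
t: 5.3
position: [483.0, -212.5, 156.1]
tcp_rot: [[-1.0, 0.02, -0.001], [0.02, 1.0, 0.001], [0.001, 0.001, -1.0]]
force: [5.2, -2.2, -9.9]
width: 0.332
```

>>> {"op": "send_rows", "data": {"rot": [[0, 0, 0], [0, 0, 0], [0, 0, 0], [0, 0, 0], [0, 0, 0]], "offset": [[0, 0, -0.002], [0, 0, 0], [0, 0, 0], [0, 0, 0], [0, 0, 0]], "hand": [1, 1, 1, 1, 1]}}

```text
t: 5.92
position: [483.0, -212.6, 158.8]
tcp_rot: [[-1.0, 0.02, -0.001], [0.02, 1.0, 0.0], [0.001, 0.0, -1.0]]
force: [5.2, -1.8, -6.7]
width: 0.331
```

```bash
python3 - <<'E'
from h import *
d=snap('side','s4.png'); s=arm.sense(); print(s['position'],s['force'],s['width'])
a=cv2.imread('pics/s4.png');cv2.imwrite('pics/s4c.png',cv2.resize(a[220:370,230:420],None,fx=4,fy=4,interpolation=cv2.INTER_CUBIC))
E
```

```text
[ 483.01547864 -212.55866593  158.75103337] [ 4.6127943  -2.9782238  -5.83346573] 0.33454602380343534
```

View pics/s4c.png

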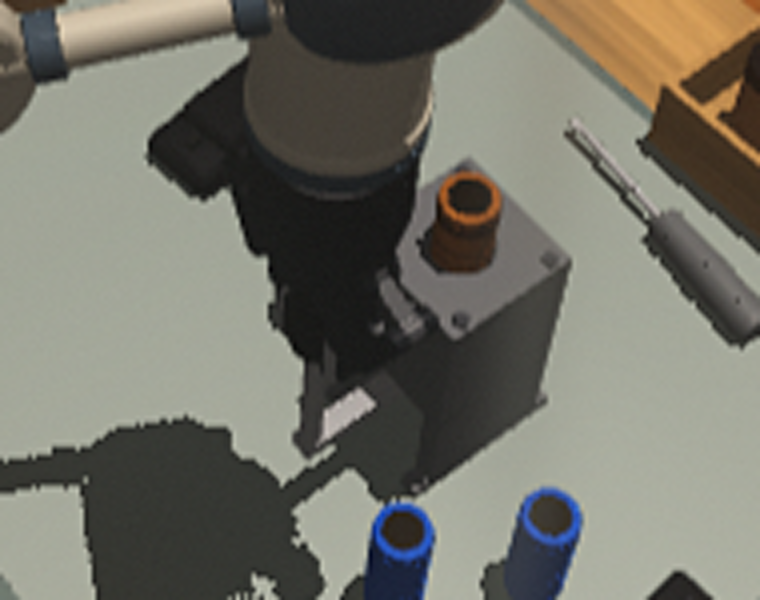

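TCP rose 48.5 mm and the funnel stands proud at crop (468,222). I'll give it a little more to be sure it is fully up.

>>> {"op": "send_rows", "data": {"rot": [[0, 0, 0], [0, 0, 0], [0, 0, 0], [0, 0, 0], [0, 0, 0]], "offset": [[0, 0, -0.002], [0, 0, 0], [0, 0, 0], [0, 0, 0], [0, 0, 0]], "hand": [1, 1, 1, 1, 1]}}

```text
t: 6.6
position: [483.0, -212.6, 160.3]
tcp_rot: [[-1.0, 0.02, -0.001], [0.02, 1.0, 0.0], [0.001, 0.0, -1.0]]
force: [5.4, -2.4, -7.6]
width: 0.329
```

>>> {"op": "send_rows", "data": {"rot": [[0, 0, 0], [0, 0, 0], [0, 0, 0], [0, 0, 0], [0, 0, 0]], "offset": [[0, 0, 0], [0, 0, 0], [0, 0, 0], [0, 0, 0], [0, 0, 0]], "hand": [-1, -1, -1, -1, -1]}}

```text
t: 7.22
position: [482.8, -212.5, 162.4]
tcp_rot: [[-1.0, 0.02, 0.0], [0.02, 1.0, -0.0], [-0.0, -0.0, -1.0]]
force: [0.8, -0.6, -0.4]
width: 0.996
```

>>> {"op": "send_rows", "data": {"rot": [[0, 0, 0], [0, 0, 0], [0, 0, 0], [0, 0, 0], [0, 0, 0]], "offset": [[0, 0, -0.04], [0, 0, -0.04], [0, 0, -0.04], [0, 0, 0], [0, 0, 0]], "hand": [-1, -1, -1, -1, -1]}}

```text
t: 7.85
position: [482.8, -212.4, 281.7]
tcp_rot: [[-1.0, 0.02, -0.0], [0.02, 1.0, 0.0], [0.001, 0.0, -1.0]]
force: [-0.2, -0.6, -0.1]
width: 1.002
```

```bash
python3 - <<'E'
from h import *
d=snap('wrist','w5.png'); s=arm.sense(); print(s['position'],s['tcp_rot'],s['force'],s['width'])
pickle.dump((d,s),open('w5.pkl','wb'))
a=cv2.imread('pics/w5.png');cv2.imwrite('pics/w5c.png',cv2.resize(a[165:345,200:350],None,fx=3.3,fy=3.3,interpolation=cv2.INTER_CUBIC))
E
```

```text
[ 482.58816717 -212.34333752  280.83642431] [[-9.99802123e-01  1.98035366e-02 -1.87986337e-03]
 [ 1.98017683e-02  9.99803470e-01  9.54665578e-04]
 [ 1.89839968e-03  9.17252053e-04 -9.99997777e-01]] [ 0.16385766  0.45014144 -0.36668775] 0.9972897950586096
```

View pics/w5c.png

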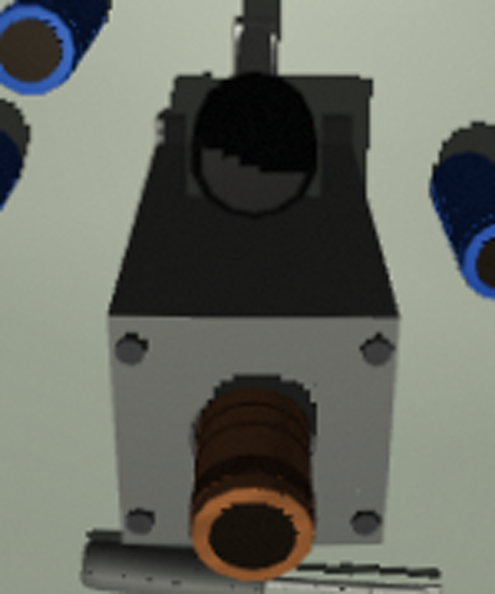

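```bash
python3 - <<'E'
from h import *
d,s=pickle.load(open('w5.pkl','rb'))
g=lambda u,v:((u+.5)/3.3-.5+200,(v+.5)/3.3-.5+165)
print('funnel',wun(d,*g(252,532),209),'knob',wun(d,*g(255,147),195))
E
```

```text
funnel [ 575.64100321 -214.05581167  209.        ] knob [ 478.78429855 -211.46088599  195.        ]
```

The funnel is standing proud at crop (252,533), which puts it at about (576, −214), in line with the cavity. I'll go over it.

>>> {"op": "send_rows", "data": {"rot": [[0, 0, 0], [0, 0, 0], [0, 0, 0], [0, 0, 0], [0, 0, 0]], "offset": [[-0.047, 0, 0], [-0.047, 0, 0], [0, 0, 0], [0, 0, 0.035], [0, 0, 0.03]], "hand": [-1, -1, -1, -1, -1]}}

```text
t: 8.52
position: [575.9, -214.2, 215.5]
tcp_rot: [[-1.0, 0.02, -0.001], [0.02, 1.0, 0.0], [0.001, 0.0, -1.0]]
force: [-0.0, -0.2, 0.2]
width: 0.997
```

```bash
python3 - <<'E'
from h import *
d=snap('side','s6.png'); s=arm.sense(); print(s['position'],s['force'],s['width'])
a=cv2.imread('pics/s6.png');cv2.imwrite('pics/s6c.png',cv2.resize(a[190:340,260:450],None,fx=4,fy=4,interpolation=cv2.INTER_CUBIC))
E
```

```text
[ 574.59558209 -213.69017302  210.2982142 ] [ 1.26070038 -1.19220873 -4.00056453] 1.002998089207507
```

View pics/s6c.png

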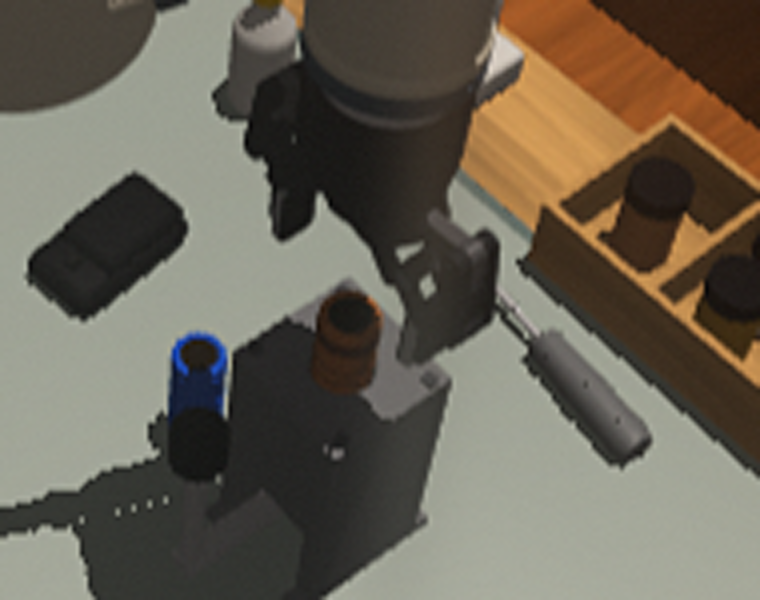

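>>> {"op": "send_rows", "data": {"rot": [[0, 0, 0], [0, 0, 0], [0, 0, 0], [0, 0, 0], [0, 0, 0]], "offset": [[-0.001, 0, 0.015], [0, 0, 0.02], [0, 0, 0.005], [0, 0, 0.0], [0, 0, 0.0]], "hand": [-1, -1, -1, -1, -1]}}

```text
t: 9.2
position: [578.2, -214.5, 178.4]
tcp_rot: [[-1.0, 0.02, 0.001], [0.02, 1.0, -0.001], [-0.001, -0.001, -1.0]]
force: [0.5, -0.9, -0.3]
width: 0.996
```

>>> {"op": "send_rows", "data": {"rot": [[0, 0, 0], [0, 0, 0], [0, 0, 0], [0, 0, 0], [0, 0, 0]], "offset": [[0.001, 0, 0.005], [0, 0, 0], [0, 0, 0], [0, 0, 0], [0, 0, 0]], "hand": [-1, -1, 1, 1, 1]}}

```text
t: 9.82
position: [576.9, -214.4, 172.4]
tcp_rot: [[-1.0, 0.02, 0.0], [0.02, 1.0, -0.0], [-0.0, -0.0, -1.0]]
force: [0.3, -0.6, -0.4]
width: 0.379
```

>>> {"op": "send_rows", "data": {"rot": [[0, 0, 0], [0, 0, 0], [0, 0, 0], [0, 0, 0], [0, 0, 0]], "offset": [[0, 0, 0], [0, 0, 0], [0, 0, 0], [0, 0, 0], [0, 0, 0]], "hand": [1, 1, 1, 1, 1]}}

```text
t: 10.45
position: [576.9, -214.3, 172.4]
tcp_rot: [[-1.0, 0.02, 0.0], [0.02, 1.0, -0.0], [-0.0, -0.0, -1.0]]
force: [0.9, -0.2, 1.0]
width: 0.357
```

```bash
python3 - <<'E'
from h import *
d=snap('side','s7.png'); s=arm.sense(); print(s['position'],s['force'],s['width'])
a=cv2.imread('pics/s7.png');cv2.imwrite('pics/s7c.png',cv2.resize(a[190:340,260:450],None,fx=4,fy=4,interpolation=cv2.INTER_CUBIC))
E
```

```text
[ 576.86323103 -214.3535933   172.4579858 ] [-0.8074216  -0.59163873  1.1202883 ] 0.3612964633965245
```

View pics/s7c.png

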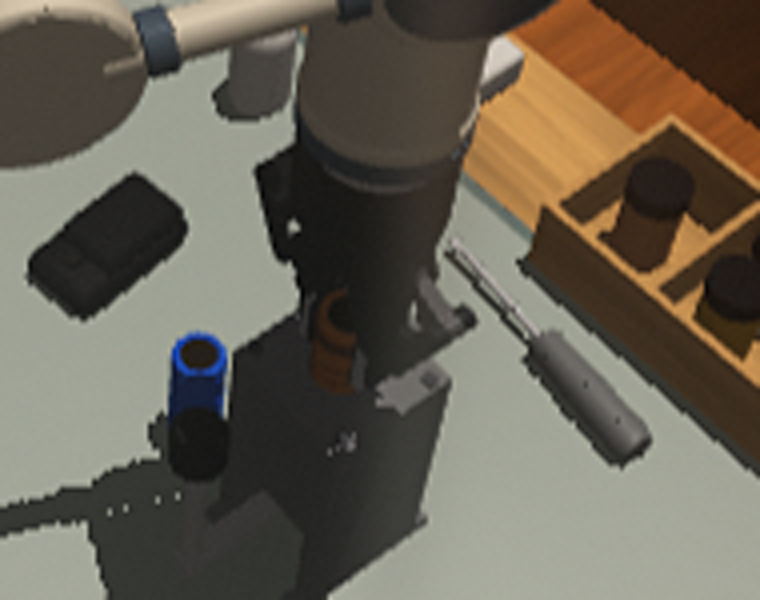

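Gripped at about 30.5 mm. I'll lift it straight up.

>>> {"op": "send_rows", "data": {"rot": [[0, 0, 0], [0, 0, 0], [0, 0, 0], [0, 0, 0], [0, 0, 0]], "offset": [[0, 0, -0.008], [0, 0, -0.015], [0, 0, -0.02], [0, 0, -0.03], [0, 0, -0.03]], "hand": [1, 1, 1, 1, 1]}}

```text
t: 11.12
position: [576.8, -214.3, 277.9]
tcp_rot: [[-1.0, 0.02, 0.001], [0.02, 1.0, -0.001], [-0.001, -0.001, -1.0]]
force: [0.3, -0.6, -0.9]
width: 0.357
```

```bash
python3 - <<'E'
from h import *
d=snap('side','s8.png'); s=arm.sense(); print(s['position'],s['force'],s['width'])
a=cv2.imread('pics/s8.png');cv2.imwrite('pics/s8c.png',cv2.resize(a[190:340,260:450],None,fx=4,fy=4,interpolation=cv2.INTER_CUBIC))
E
```

```text
[ 577.47884672 -214.6110305   283.17191996] [-1.82606671  0.66140426  3.74492265] 0.3585074212535457
```

View pics/s8c.png

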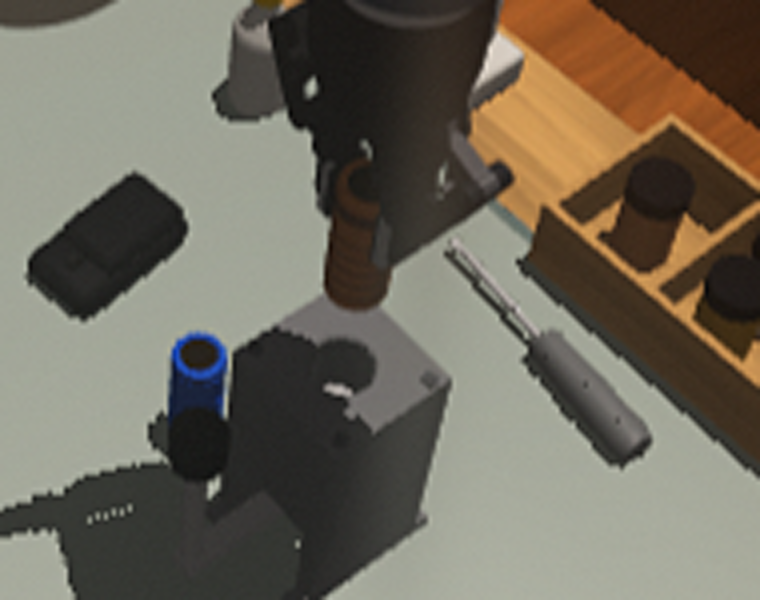

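The funnel is out, hanging upright in the fingers at crop (360,230). I'll move it toward the rack.

>>> {"op": "send_rows", "data": {"rot": [[0, 0, 0], [0, 0, 0], [0, 0, 0], [0, 0, 0], [0, 0, 0]], "offset": [[0.003, 0.02, 0], [0.006, 0.04, 0], [0.006, 0.042, 0], [0.006, 0.042, 0], [0.006, 0.042, 0]], "hand": [1, 1, 1, 1, 1]}}

```text
t: 11.8
position: [552.4, -25.3, 273.9]
tcp_rot: [[-1.0, 0.019, -0.002], [0.019, 1.0, 0.001], [0.002, 0.001, -1.0]]
force: [0.6, -0.1, 0.3]
width: 0.358
```

>>> {"op": "send_rows", "data": {"rot": [[0, 0, 0], [0, 0, 0], [0, 0, 0.13], [0, 0, 0.13], [0, 0, 0.13]], "offset": [[0.006, 0.042, 0], [0.006, 0.042, 0], [0.004, 0.025, 0], [0, 0, 0], [0, 0, 0]], "hand": [1, 1, 1, 1, 1]}}

```text
t: 12.42
position: [538.5, 83.1, 273.9]
tcp_rot: [[-0.916, 0.401, -0.002], [0.401, 0.916, 0.0], [0.002, -0.001, -1.0]]
force: [-0.5, -0.6, -1.4]
width: 0.357
```

>>> {"op": "send_rows", "data": {"rot": [[0, 0, 0], [0, 0, 0], [0, 0, 0], [0, 0, 0], [0, 0, 0]], "offset": [[0, 0, 0], [0, 0, 0], [0, 0, 0], [0, 0, 0], [0, 0, 0]], "hand": [1, 1, 1, 1, 1]}}

```text
t: 13.05
position: [539.7, 81.4, 275.3]
tcp_rot: [[-0.917, 0.398, -0.0], [0.398, 0.917, 0.0], [0.0, 0.0, -1.0]]
force: [0.0, 0.2, 0.1]
width: 0.363
```

```bash
python3 - <<'E'
from h import *
d=snap('wrist','w9.png'); s=arm.sense(); print(s['position'],s['tcp_rot'],s['force'],s['width'])
pickle.dump((d,s),open('w9.pkl','wb'))
E
```

```text
[539.68786437  81.39512385 275.29772759] [[-9.17237227e-01  3.98341399e-01 -5.47851570e-06]
 [ 3.98341399e-01  9.17237226e-01  2.11162341e-05]
 [ 1.34365688e-05  1.71862764e-05 -1.00000000e+00]] [-0.21219337  0.10815467 -0.51294256] 0.3625924513485489
```

View pics/w9.png

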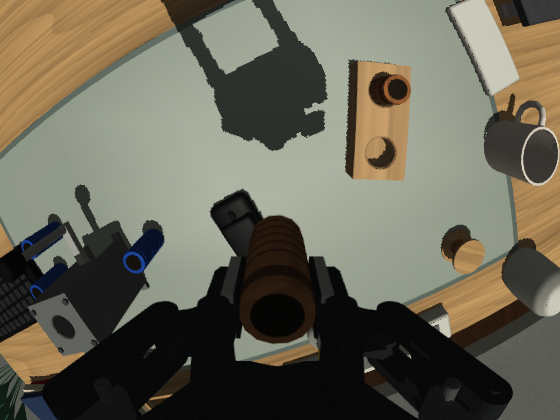

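```bash
python3 - <<'E'
import cv2
a=cv2.imread('pics/w9.png')
cv2.imwrite('pics/w9c.png',cv2.resize(a[50:190,335:425],None,fx=4.2,fy=4.2,interpolation=cv2.INTER_CUBIC))
cv2.imwrite('pics/w9f.png',cv2.resize(a[205:355,205:355],None,fx=4,fy=4,interpolation=cv2.INTER_CUBIC))
E
```

```text
(no output)
```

View pics/w9c.png

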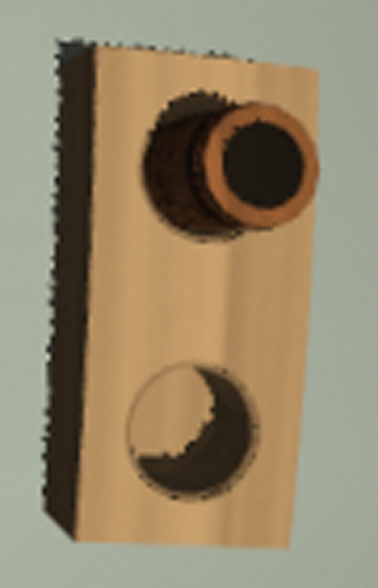

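View pics/w9f.png

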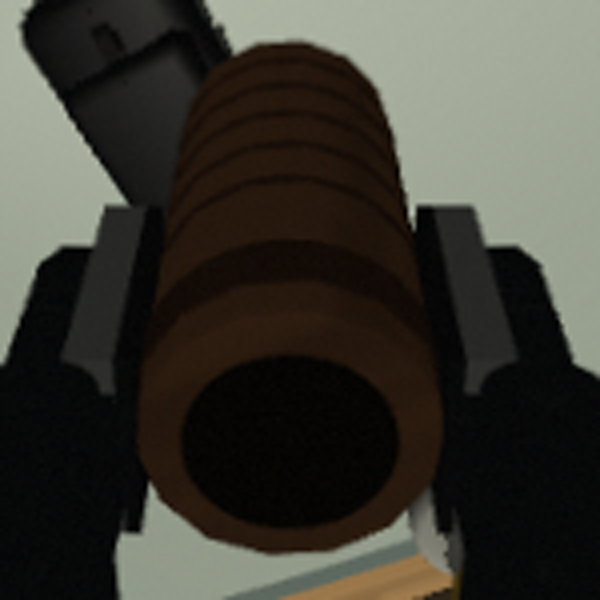

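```bash
python3 - <<'E' | tail -30
from fit import *
d,s=pickle.load(open('w9.pkl','rb'))
w=t([[97,45],[320,72],[290,547],[77,541],[191.5,431]],4.2,335,50)
L=[[33,-70,46],[-33,-70,46],[-33,70,46],[33,70,46],[0,37,46]]
p0=[529,221,np.arctan2(-.40,.916)-np.pi/2]
f=lambda p:(wproj(d,P(p,L))-w).ravel()
r=least_squares(f,p0);print('wrist',r.x);print(f(r.x).reshape(-1,2)); print('well',P(r.x,[[0,37,46]]),wun(d,*w[4],46))
Lt=[[33,70,46]]
for nm,dd,a in(('T',T,rT),('S',S,rS)):
    o=[3,2,1,0,4]
    # rT order: (605..)=far corner...
    LL={'T':[[33,70],[0,0]]}
for nm,dd,a in(('T',T,rT),('S',S,rS)):
    W=np.array([unproj(dd,u,v,46) for u,v in a])
    # match by nearest predicted
    Q=P(r.x,L); m=[np.argmin(np.linalg.norm(Q-x,axis=1)) for x in W]
    LL=[L[i] for i in m]
    g=lambda p:(proj(dd,P(p,LL))-a).ravel()
    q=least_squares(g,p0).x; print(nm,m,q,P(q,[[0,37,46]]))
print('funnel top',wun(d,*t([[290,441]],4,205,205)[0],311.9),s['position'])
E
```

```text
[ 1.28 -0.2 ]
 [ 0.99 -0.67]
 [ 0.45  0.03]
 [ 0.81  0.07]
 [-0.47 -0.47]
 [-0.45 -0.89]
 [-1.69  0.45]
 [-1.07 -0.18]
 [-0.8  -0.99]
 [-0.38 -0.42]]
[605.36 224.78  46.  ]
[576.97 162.14  46.  ]
[450.58 218.58  46.  ]
[478.68 278.86  46.  ]
[561.26 206.82  46.  ]
s [480.59 276.79  46.  ]
s [608.09 219.46  46.  ]
s [579.71 158.72  46.  ]
s [453.16 217.17  46.  ]
s [564.42 203.39  46.  ]
wrist [529.54 222.24  -1.99]
[[-0.01 -0.3 ]
 [ 0.02 -0.71]
 [-0.16  0.5 ]
 [-0.44  0.27]
 [ 0.68  0.26]]
well [[563.3  207.11  46.  ]] [562.69 206.41  46.  ]
T [np.int64(2), np.int64(3), np.int64(0), np.int64(1), np.int64(4)] [527.81 221.21  -1.99] [[561.67 206.3   46.  ]]
S [np.int64(1), np.int64(2), np.int64(3), np.int64(0), np.int64(4)] [530.46 218.18  -2.  ] [[564.11 202.8   46.  ]]
funnel top [539.43  82.65 311.9 ] [539.69  81.4  275.3 ]
```

>>> {"op": "send_rows", "data": {"rot": [[0, 0, 0], [0, 0, 0], [0, 0, 0], [0, 0, 0], [0, 0, 0]], "offset": [[0.0071, 0.031, 0], [0.0071, 0.031, 0], [0.0071, 0.031, 0], [0.007, 0.0303, 0], [0, 0, 0.02]], "hand": [1, 1, 1, 1, 1]}}

```text
t: 13.72
position: [563.4, 208.1, 256.4]
tcp_rot: [[-0.918, 0.396, 0.003], [0.396, 0.918, 0.001], [-0.002, 0.002, -1.0]]
force: [0.7, -0.5, -0.5]
width: 0.359
```

>>> {"op": "send_rows", "data": {"rot": [[0, 0, 0], [0, 0, 0], [0, 0, 0], [0, 0, 0], [0, 0, 0]], "offset": [[0, 0, 0.04], [0, 0, 0.04], [0, 0, 0.035], [0, 0, 0.015], [0, 0, 0]], "hand": [1, 1, 1, 1, 1]}}

```text
t: 14.35
position: [562.5, 205.7, 124.6]
tcp_rot: [[-0.917, 0.398, -0.002], [0.398, 0.917, -0.001], [0.001, -0.001, -1.0]]
force: [0.2, 0.9, -0.3]
width: 0.359
```

>>> {"op": "send_rows", "data": {"rot": [[0, 0, 0], [0, 0, 0], [0, 0, 0], [0, 0, 0], [0, 0, 0]], "offset": [[0, 0, 0.01], [0, 0, 0.005], [0, 0, 0], [0, 0, 0], [0, 0, 0]], "hand": [1, 1, 1, 1, 1]}}

```text
t: 14.98
position: [563.0, 205.9, 110.7]
tcp_rot: [[-0.917, 0.398, 0.001], [0.398, 0.917, 0.0], [-0.001, 0.0, -1.0]]
force: [0.1, 0.6, -0.7]
width: 0.361
```

```bash
python3 - <<'E'
from h import *
s=arm.sense(); print(s['position'],s['tcp_rot'],s['force'],s['width'])
d={n:snap(n,n+'10.png') for n in ['wrist','side','top']}
pickle.dump((d,s),open('w10.pkl','wb'))
c=lambda n,x,y,w,h,k:cv2.resize(cv2.imread('pics/'+n+'10.png')[y:y+h,x:x+w],None,fx=k,fy=k,interpolation=cv2.INTER_CUBIC)
cv2.imwrite('pics/w10c.png',c('wrist',190,100,180,190,3.1))
cv2.imwrite('pics/s10c.png',np.hstack([c('side',175,150,80,90,5),c('top',175,195,80,90,5)]))
E
```

```text
[563.00755901 205.90055927 110.71964367] [[-9.17211179e-01  3.98400858e-01  6.40525756e-04]
 [ 3.98401050e-01  9.17211297e-01  2.01519200e-04]
 [-5.07212037e-04  4.40021796e-04 -9.99999775e-01]] [ 0.0565649   0.55496303 -0.67302592] 0.3613334267494218
```

View pics/w10c.png

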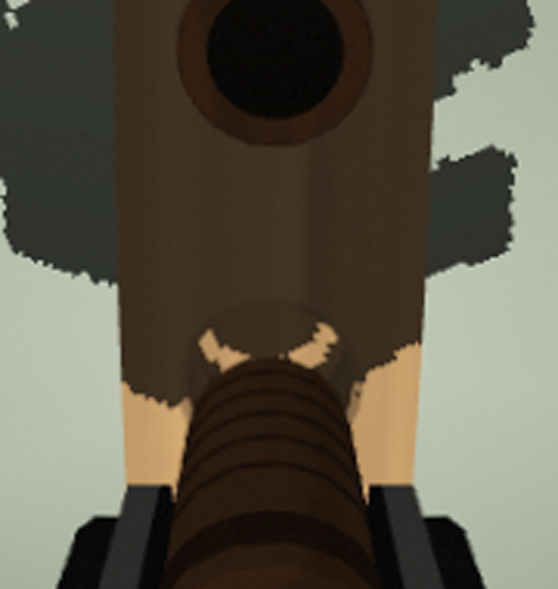

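View pics/s10c.png

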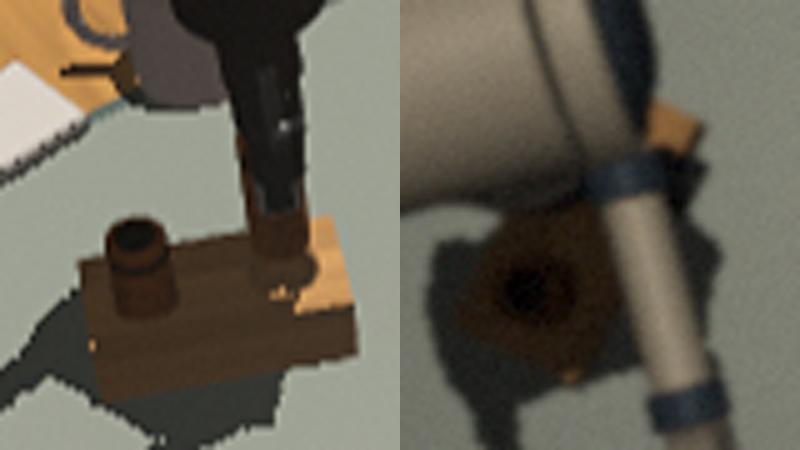

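```bash
python3 - <<'E'
from h import *
np.set_printoptions(precision=2,suppress=True)
D,s=pickle.load(open('w10.pkl','rb')); d=D['wrist']; R=s['tcp_rot']; p=s['position']
im=cv2.resize(cv2.imread('pics/wrist10.png')[90:300,190:370],None,fx=4,fy=4,interpolation=cv2.INTER_CUBIC)
im=np.clip(im.astype(float)*1.8,0,255).astype(np.uint8)
a=np.linspace(0,2*np.pi,90)
def ring(c,r,z,col):
    w=wproj(d,np.c_[c[0]+r*np.cos(a),c[1]+r*np.sin(a),0*a+z]); w=((w-[190,90]+.5)*4-.5)
    cv2.polylines(im,[np.round(w).astype(int)],True,col,1)
cv2.imwrite('pics/o10a.png',im)
ring(p,16,p[2]-43.4,(0,255,0)); ring(p,18.5,46,(0,0,255))
cv2.imwrite('pics/o10.png',im[:600])
E
```

```text
(no output)
```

View pics/o10a.png

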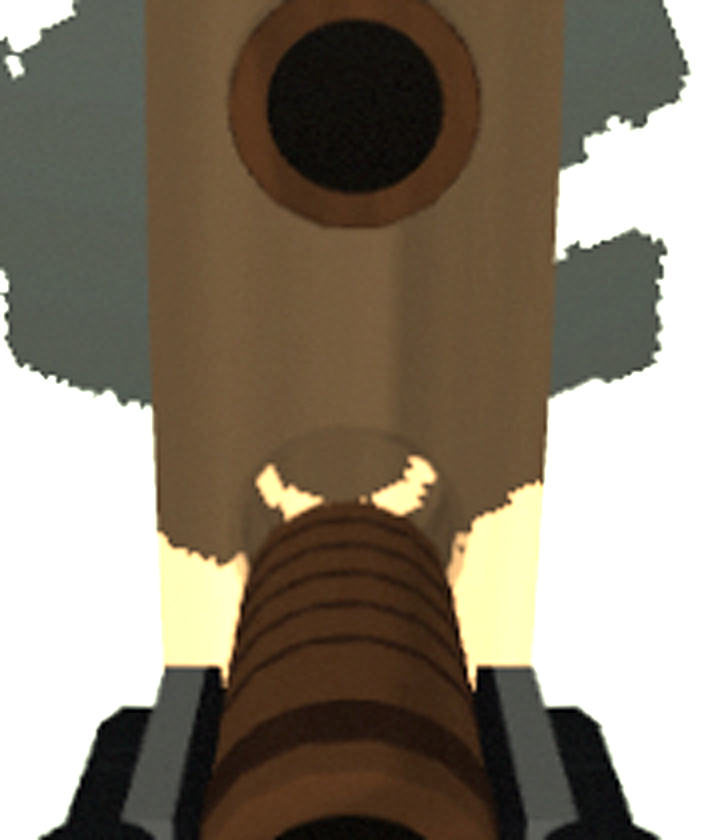

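View pics/o10.png

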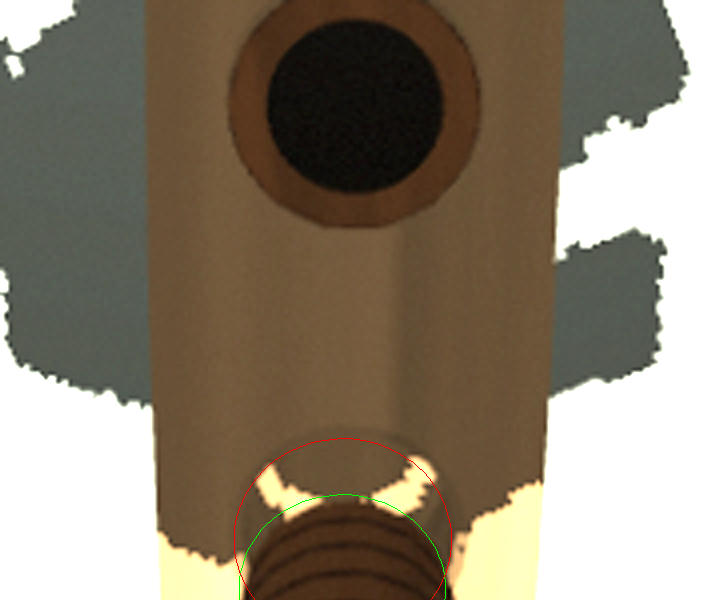

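```bash
python3 - <<'E'
from h import *
np.set_printoptions(precision=2,suppress=True)
D,s=pickle.load(open('w10.pkl','rb')); d=D['wrist']; R=np.array(s['tcp_rot']); p=s['position']
g=lambda u,v:((u+.5)/4-.5+190,(v+.5)/4-.5+90)
tl=lambda X:R.T@(X-p)
print('well near edge',tl(wun(d,*g(350,427),46)),'->centre x', tl(wun(d,*g(350,427),46))[0]-18.5)
print('funnel bottom near edge',tl(wun(d,*g(349,502),p[2]-43.4)))
print('spare top c',tl(wun(d,*g(355,105),90)))
for v in (300,420,600): 
    l={300:150,420:154,600:163}[v]; r={300:552,420:547,600:536}[v]
    print('rack sides',tl(wun(d,*g(l,v),46)),tl(wun(d,*g(r,v),46)))
E
```

```text
well near edge [20.45  1.26 64.71] ->centre x 1.9521620470314325
funnel bottom near edge [14.78  1.06 43.39]
spare top c [74.35  1.71 20.68]
rack sides [ 41.92 -31.14  64.68] [41.96 33.96 64.71]
rack sides [ 21.71 -31.24  64.69] [21.74 33.94 64.72]
rack sides [-10.74 -31.23  64.71] [-10.73  33.66  64.74]
```

>>> {"op": "send_rows", "data": {"rot": [[0, 0, 0], [0, 0, 0], [0, 0, 0], [0, 0, 0], [0, 0, 0]], "offset": [[0.002, 0, 0.006], [0, 0, 0.006], [0, 0, 0], [0, 0, 0], [0, 0, 0]], "hand": [1, 1, 1, 1, 1]}}

```text
t: 15.75
position: [561.2, 206.7, 98.6]
tcp_rot: [[-0.917, 0.398, 0.0], [0.398, 0.917, 0.0], [-0.0, 0.0, -1.0]]
force: [-0.5, 0.4, -1.1]
width: 0.36
```

```bash
cat > look.py <<'E'
from h import *
import sys
n=sys.argv[1]; np.set_printoptions(precision=2,suppress=True)
s=arm.sense(); d=snap('wrist','w%s.png'%n); pickle.dump((d,s),open('w%s.pkl'%n,'wb'))
print(s['position'],s['force'],s['width'])
im=cv2.resize(cv2.imread('pics/w%s.png'%n)[170:290,210:350],None,fx=5,fy=5,interpolation=cv2.INTER_CUBIC)
im=np.clip((im/255.)**.6*255*1.2,0,255).astype(np.uint8)
cv2.imwrite('pics/w%sc.png'%n,im)
E
python3 look.py 11
```

```text
[561.15 206.67  98.55] [-0.46  0.41 -1.12] 0.36049074467723397
```

View pics/w11c.png

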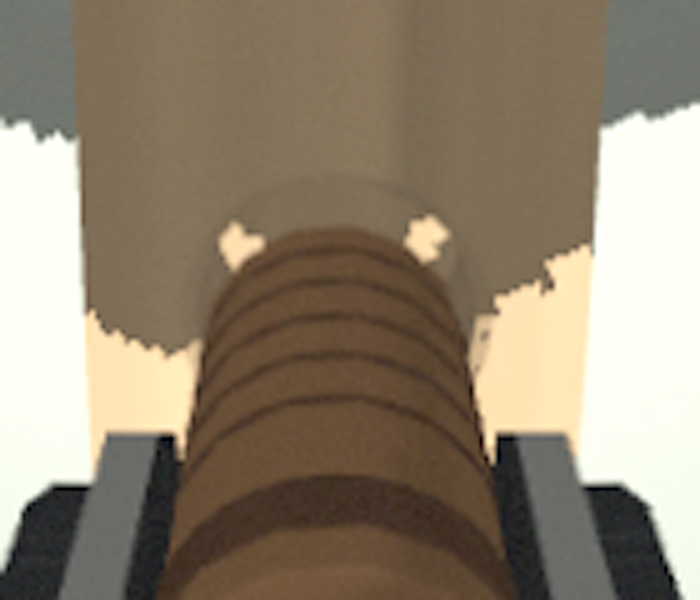

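```bash
python3 - <<'E'
from h import *
np.set_printoptions(precision=2,suppress=True)
d,s=pickle.load(open('w11.pkl','rb')); R=np.array(s['tcp_rot']); p=s['position']
g=lambda u,v:((u+.5)/5-.5+210,(v+.5)/5-.5+170)
tl=lambda X:R.T@(X-p)
print('well near edge',tl(wun(d,*g(343,174),46)))
print('funnel bottom near edge',tl(wun(d,*g(337,228),p[2]-43.4)))
print('rack sides',tl(wun(d,*g(82,220),46)),tl(wun(d,*g(597,220),46)))
E
```

```text
well near edge [18.71  1.9  52.54]
funnel bottom near edge [14.75  1.13 43.4 ]
rack sides [ 12.6  -31.29  52.54] [12.61 34.27 52.56]
```

Funnel and well agree to within about 1.5 mm. I'll shift by the remainder and start the insertion.

>>> {"op": "send_rows", "data": {"rot": [[0, 0, 0], [0, 0, 0], [0, 0, 0], [0, 0, 0], [0, 0, 0]], "offset": [[0.0014, 0.0003, 0.002], [0, 0, 0.004], [0, 0, 0.006], [0, 0, 0.004], [0, 0, 0]], "hand": [1, 1, 1, 1, 1]}}

```text
t: 16.42
position: [559.8, 207.2, 81.6]
tcp_rot: [[-0.917, 0.399, -0.0], [0.399, 0.917, -0.001], [0.0, -0.001, -1.0]]
force: [1.9, -0.1, -1.1]
width: 0.354
```

```bash
python3 look.py 12
```

```text
[559.82 207.21  81.63] [ 1.9  -0.06 -1.1 ] 0.35412894957791874
```

View pics/w12c.png

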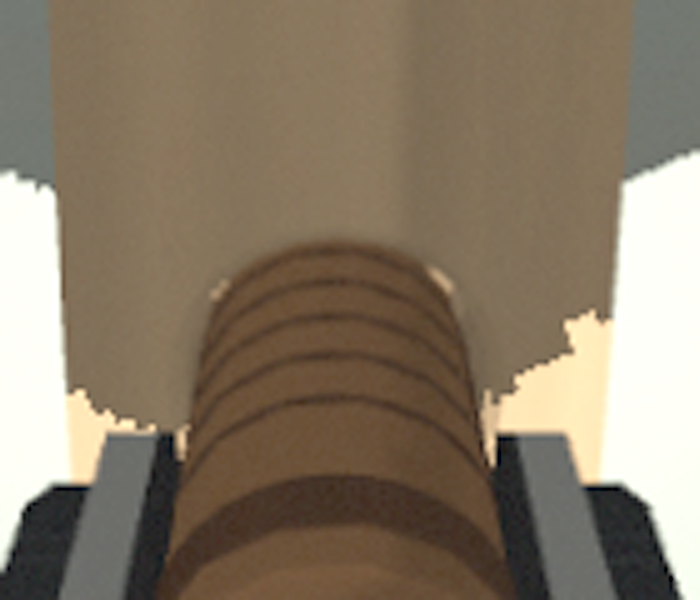

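>>> {"op": "send_rows", "data": {"rot": [[0, 0, 0], [0, 0, 0], [0, 0, 0], [0, 0, 0], [0, 0, 0]], "offset": [[0, 0, 0.004], [0, 0, 0.005], [0, 0, 0.004], [0, 0, 0], [0, 0, 0]], "hand": [1, 1, 1, 1, 1]}}

```text
t: 17.1
position: [559.8, 207.3, 68.9]
tcp_rot: [[-0.917, 0.398, -0.0], [0.398, 0.917, -0.0], [0.0, -0.0, -1.0]]
force: [2.7, -0.6, -2.0]
width: 0.364
```

```bash
python3 look.py 13; python3 - <<'E'
from h import *
d=snap('side','s13.png')
cv2.imwrite('pics/s13c.png',cv2.resize(cv2.imread('pics/s13.png')[150:240,175:265],None,fx=6,fy=6,interpolation=cv2.INTER_CUBIC))
E
```

```text
[559.81 207.28  68.87] [ 2.66 -0.64 -2.03] 0.3642826728002782
```

View pics/w13c.png

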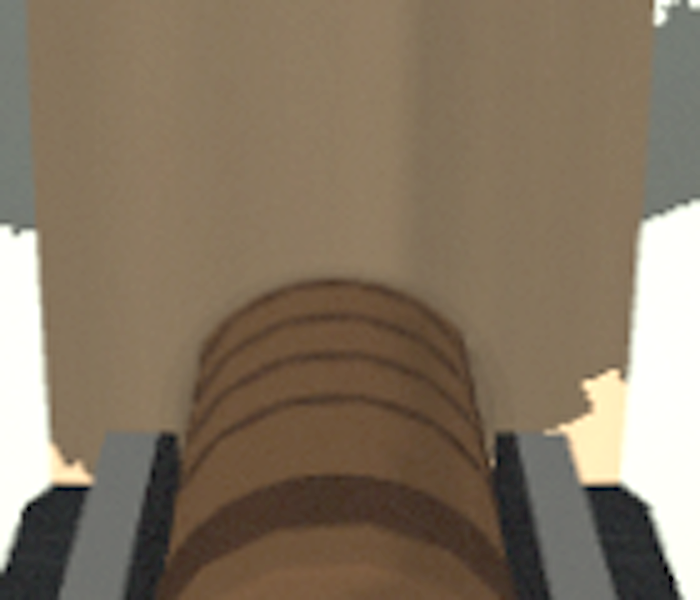

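View pics/s13c.png

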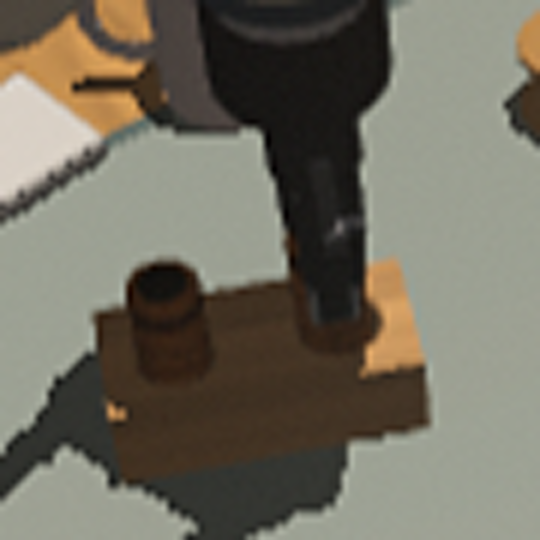

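The funnel is about 20 mm into the well. A side force of about 2.7 N along tool −x means light wall contact, so I'll back off 1 mm and continue down.

>>> {"op": "send_rows", "data": {"rot": [[0, 0, 0], [0, 0, 0], [0, 0, 0], [0, 0, 0], [0, 0, 0]], "offset": [[-0.001, 0, 0], [0, 0, 0.005], [0, 0, 0.005], [0, 0, 0.003], [0, 0, 0]], "hand": [1, 1, 1, 1, 1]}}

```text
t: 17.82
position: [560.4, 207.0, 55.7]
tcp_rot: [[-0.917, 0.398, -0.001], [0.398, 0.917, -0.0], [0.001, -0.001, -1.0]]
force: [0.6, -1.2, -0.8]
width: 0.359
```

```bash
python3 -c "
from h import *
s=arm.sense();print(s['position'],s['force'],s['torque'],s['width'])"
```

```text
[560.4199903  207.02501966  55.73401652] [ 0.61571382 -1.20232046 -0.81453581] [-0.02300184  0.02309322  0.01381397] 0.35873060821779135
```

>>> {"op": "send_rows", "data": {"rot": [[0, 0, 0], [0, 0, 0], [0, 0, 0], [0, 0, 0], [0, 0, 0]], "offset": [[0, 0, 0.001], [0, 0, 0.001], [0, 0, 0], [0, 0, 0], [0, 0, 0]], "hand": [1, 1, 1, 1, 1]}}

```text
t: 18.45
position: [560.8, 207.1, 54.3]
tcp_rot: [[-0.917, 0.398, 0.0], [0.398, 0.917, 0.0], [-0.0, 0.0, -1.0]]
force: [-0.7, 0.3, -1.7]
width: 0.36
```

>>> {"op": "send_rows", "data": {"rot": [[0, 0, 0], [0, 0, 0], [0, 0, 0], [0, 0, 0], [0, 0, 0]], "offset": [[0, 0, 0], [0, 0, 0], [0, 0, 0], [0, 0, 0], [0, 0, 0]], "hand": [-1, -1, -1, -1, -1]}}

```text
t: 19.08
position: [560.8, 207.1, 54.3]
tcp_rot: [[-0.917, 0.398, -0.0], [0.398, 0.917, 0.0], [0.0, 0.0, -1.0]]
force: [-0.2, 0.7, -0.2]
width: 0.999
```

>>> {"op": "send_rows", "data": {"rot": [[0, 0, 0], [0, 0, 0], [0, 0, 0], [0, 0, 0], [0, 0, 0]], "offset": [[0, 0, -0.02], [0, 0, -0.05], [0, 0, -0.05], [0, 0, -0.05], [0, 0, -0.05]], "hand": [-1, -1, -1, -1, -1]}}

```text
t: 19.7
position: [560.5, 207.0, 277.9]
tcp_rot: [[-0.917, 0.398, 0.002], [0.398, 0.917, 0.001], [-0.002, 0.001, -1.0]]
force: [0.5, -0.9, 0.1]
width: 1.001
```

```bash
python3 - <<'E'
from h import *
s=arm.sense(); d={n:snap(n,n+'14.png') for n in ['wrist','side','top']}
pickle.dump((d,s),open('w14.pkl','wb')); print(s['position'],s['width'])
c=lambda n,x,y,w,h,k:cv2.resize(cv2.imread('pics/'+n+'14.png')[y:y+h,x:x+w],None,fx=k,fy=k,interpolation=cv2.INTER_CUBIC)
cv2.imwrite('pics/s14c.png',np.hstack([c('side',175,150,80,90,5),c('wrist',220,90,120,135,450/135.)]))
E
```

```text
[560.47243308 206.97788657 277.93523657] 1.0008172803226683
```

View pics/s14c.png

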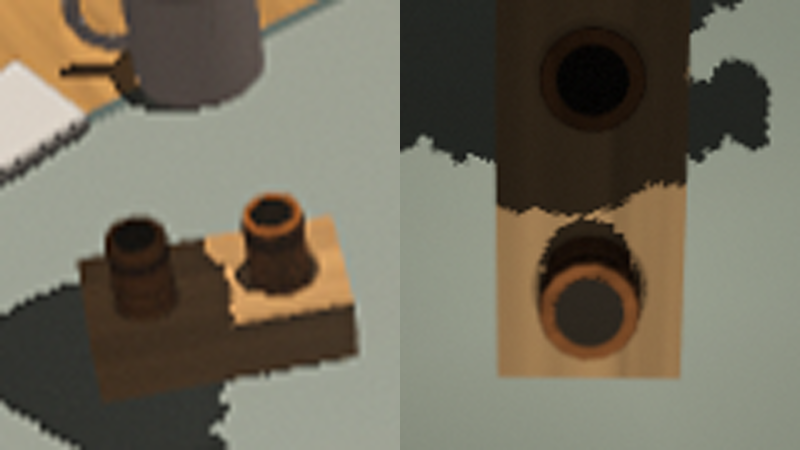

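The funnel stands in the well, with its top ring at side crop (272,213) level with the spare's at (136,237), and both are upright. I'll go back to the knob.

>>> {"op": "send_rows", "data": {"rot": [[0, 0, -0.13], [0, 0, -0.13], [0, 0, -0.13], [0, 0, 0], [0, 0, 0]], "offset": [[0, 0, 0], [0, 0, 0], [0, 0, 0], [0.007, -0.042, 0], [0.007, -0.042, 0]], "hand": [-1, -1, -1, -1, -1]}}

```text
t: 20.48
position: [544.4, 122.7, 273.2]
tcp_rot: [[-1.0, 0.018, -0.002], [0.018, 1.0, -0.0], [0.002, -0.001, -1.0]]
force: [0.1, -0.1, 0.5]
width: 1.0
```

>>> {"op": "send_rows", "data": {"rot": [[0, 0, 0], [0, 0, 0], [0, 0, 0], [0, 0, 0], [0, 0, 0]], "offset": [[0.007, -0.042, 0], [0.007, -0.042, 0], [0.007, -0.042, 0], [0.007, -0.042, 0], [0.007, -0.042, 0]], "hand": [-1, -1, -1, -1, -1]}}

```text
t: 21.1
position: [505.1, -87.1, 273.6]
tcp_rot: [[-1.0, 0.02, -0.001], [0.02, 1.0, 0.0], [0.001, 0.0, -1.0]]
force: [0.9, 0.6, 0.4]
width: 0.998
```

>>> {"op": "send_rows", "data": {"rot": [[0, 0, 0], [0, 0, 0], [0, 0, 0], [0, 0, 0], [0, 0, 0]], "offset": [[0.007, -0.042, 0], [0.007, -0.042, 0], [0.007, -0.042, 0], [0, 0, 0], [0, 0, 0]], "hand": [-1, -1, -1, -1, -1]}}

```text
t: 21.72
position: [482.3, -211.1, 273.8]
tcp_rot: [[-1.0, 0.02, -0.001], [0.02, 1.0, 0.001], [0.001, 0.001, -1.0]]
force: [0.2, 0.4, 1.0]
width: 1.0
```

```bash
python3 -c "
from h import *
snap('wrist','w15.png');s=arm.sense();print(s['position'],s['tcp_rot'],s['force'],s['width'])"
```

```text
[ 482.46475952 -210.64446098  274.02570873] [[-9.99817023e-01  1.91242024e-02 -4.29815336e-04]
 [ 1.91238933e-02  9.99816868e-01  7.12221446e-04]
 [ 4.43357290e-04  7.03871384e-04 -9.99999654e-01]] [-0.58200179 -1.04523466 -0.0422257 ] 0.9970636311757125
```

View pics/w15.png

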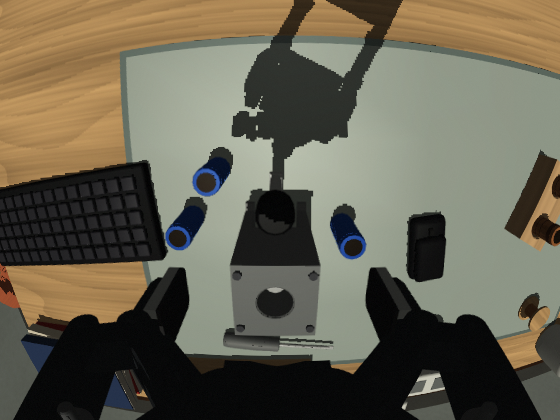

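The knob is at (275,213), still raised, and the cavity at (275,302) is empty. I'll go down and grip it.

>>> {"op": "send_rows", "data": {"rot": [[0, 0, 0], [0, 0, 0], [0, 0, 0], [0, 0, 0], [0, 0, 0]], "offset": [[0, -0.0017, 0.02], [0, 0, 0.035], [0, 0, 0.035], [0, 0, 0.023], [0, 0, 0]], "hand": [-1, -1, -1, -1, -1]}}

```text
t: 22.4
position: [481.7, -211.5, 159.1]
tcp_rot: [[-1.0, 0.018, -0.004], [0.018, 1.0, 0.002], [0.004, 0.002, -1.0]]
force: [0.9, 0.1, 0.6]
width: 0.999
```

>>> {"op": "send_rows", "data": {"rot": [[0, 0, 0], [0, 0, 0], [0, 0, 0], [0, 0, 0], [0, 0, 0]], "offset": [[0, 0, 0], [0, 0, 0], [0, 0, 0], [0, 0, 0], [0, 0, 0]], "hand": [-1, 1, 1, 1, 1]}}

```text
t: 23.02
position: [482.6, -212.7, 161.8]
tcp_rot: [[-1.0, 0.019, 0.001], [0.019, 1.0, 0.001], [-0.001, 0.001, -1.0]]
force: [-0.3, 3.3, 3.1]
width: 0.33
```

>>> {"op": "send_rows", "data": {"rot": [[0, 0, 0], [0, 0, 0], [0, 0, 0], [0, 0, 0], [0, 0, 0]], "offset": [[0, 0, 0], [0, 0, 0], [0, 0, 0], [0, 0, 0], [0, 0, 0]], "hand": [1, 1, 1, 1, 1]}}

```text
t: 23.65
position: [482.6, -212.7, 161.7]
tcp_rot: [[-1.0, 0.019, 0.001], [0.019, 1.0, 0.001], [-0.0, 0.001, -1.0]]
force: [-0.5, 4.6, 4.6]
width: 0.329
```

Gripped at 28 mm. I'll push it down.

>>> {"op": "send_rows", "data": {"rot": [[0, 0, 0], [0, 0, 0], [0, 0, 0], [0, 0, 0], [0, 0, 0]], "offset": [[0, 0, 0.008], [0, 0, 0.011], [0, 0, 0.011], [0, 0, 0.011], [0, 0, 0.008]], "hand": [1, 1, 1, 1, 1]}}

```text
t: 24.28
position: [482.6, -212.7, 112.4]
tcp_rot: [[-1.0, 0.019, 0.001], [0.019, 1.0, 0.001], [-0.001, 0.001, -1.0]]
force: [-1.1, 5.1, 4.9]
width: 0.332
```

>>> {"op": "send_rows", "data": {"rot": [[0, 0, 0], [0, 0, 0], [0, 0, 0], [0, 0, 0], [0, 0, 0]], "offset": [[0, 0, 0.002], [0, 0, 0], [0, 0, 0], [0, 0, 0], [0, 0, 0]], "hand": [1, 1, 1, 1, 1]}}

```text
t: 24.9
position: [482.6, -212.7, 112.2]
tcp_rot: [[-1.0, 0.019, 0.001], [0.019, 1.0, 0.0], [-0.001, 0.0, -1.0]]
force: [-4.0, 6.8, 11.0]
width: 0.327
```

It stopped after 49.5 mm. The last 2 mm command gave no motion and force rose to 11 N, so it is at the end stop. I'll release and lift away.

>>> {"op": "send_rows", "data": {"rot": [[0, 0, 0], [0, 0, 0], [0, 0, 0], [0, 0, 0], [0, 0, 0]], "offset": [[0, 0, -0.001], [0, 0, 0], [0, 0, 0], [0, 0, 0], [0, 0, 0]], "hand": [-1, -1, -1, -1, -1]}}

```text
t: 25.52
position: [482.4, -213.2, 111.1]
tcp_rot: [[-1.0, 0.02, -0.0], [0.02, 1.0, -0.0], [0.0, -0.0, -1.0]]
force: [0.6, -0.4, 0.4]
width: 1.0
```

>>> {"op": "send_rows", "data": {"rot": [[0, 0, 0], [0, 0, 0], [0, 0, 0], [0, 0, 0], [0, 0, 0]], "offset": [[0, 0, -0.02], [0, 0, -0.05], [0, 0, -0.05], [0, 0, -0.05], [0, 0, -0.02]], "hand": [-1, -1, -1, -1, -1]}}

```text
t: 26.15
position: [482.8, -213.4, 307.3]
tcp_rot: [[-1.0, 0.02, 0.007], [0.02, 1.0, -0.004], [-0.007, -0.003, -1.0]]
force: [-0.4, 0.4, -0.5]
width: 0.999
```

>>> {"op": "send_rows", "data": {"rot": [[0, 0, 0], [0, 0, 0], [0, 0, 0], [0, 0, 0], [0, 0, 0]], "offset": [[0.02, 0, 0], [0.04, 0, 0], [0.04, 0, 0], [0, 0, 0], [0, 0, 0]], "hand": [-1, -1, -1, -1, -1]}}

```text
t: 26.78
position: [382.7, -211.2, 302.5]
tcp_rot: [[-1.0, 0.02, 0.002], [0.02, 1.0, -0.001], [-0.002, -0.001, -1.0]]
force: [0.1, 0.1, -0.2]
width: 1.002
```

```bash
python3 - <<'E'
from h import *
s=arm.sense(); print(s['position'],s['force'],s['t'])
snap('side','s16.png');snap('wrist','w16.png')
im=cv2.imread('pics/s16.png')
cv2.imwrite('pics/s16c.png',np.hstack([cv2.resize(im[250:350,280:380],None,fx=4,fy=4,interpolation=3),cv2.resize(im[150:250,170:270],None,fx=4,fy=4,interpolation=3)]))
E
```

```text
[ 382.73558562 -211.21669891  302.50070461] [ 0.10084159  0.09182053 -0.16417367] 26.775
```

View pics/s16.png

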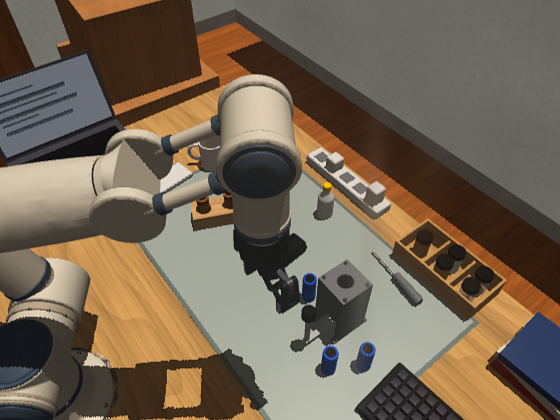

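View pics/s16c.png

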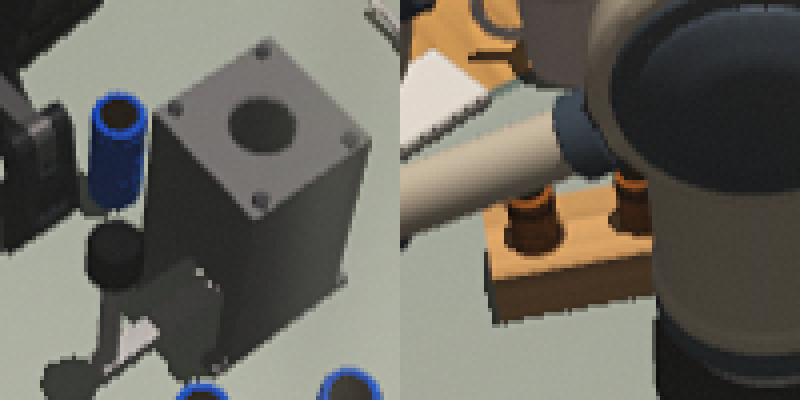

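The knob is at (308.8,314), the same pixel as at the start, so the knockout is home. Both funnels stand in the rack, at crop (532,222) and (632,207). The robot touches nothing, so I'm handing in.

```bash
python3 -c "
from bench import arm
print(arm.finish_job())"
```

```text
the job is handed in; nothing more can be done
None
```

The job is done and handed in at about 27 s of the 64 s allowed; no verdict was reported.

**What I did**
- **Knockout up:** I gripped the knob and lifted it about 50 mm, until the funnel stood proud of the jig.
- **Funnel to the rack:** I took the funnel straight up, centred it over the empty well with the wrist camera, lowered it in and let go.
- **Knockout down:** I gripped the knob again and pushed it 49.5 mm down to its stop. Further pushing gave 11 N and no motion.

**Last checks**
- **Knob:** It is back at the same pixel in the side view as at the start.
- **Funnels:** The new funnel stands upright in its well, level with the spare.
- **Contact:** The arm is clear, with force near zero.
- **Other things:** I saw nothing else disturbed. The arm hid the mouse and part of the mug in the last side view, so I did not check those two there.

**Disagreements**
- **Well position:** The three cameras differed by up to about 4 mm on where the well is. I therefore aligned the funnel to the well rim directly in the wrist picture.
- **Wall contact:** I overshot slightly and touched the well wall with about 2.7 N. I backed off 1 mm, and the force dropped.

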